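# Change the glued heat sink in a locking-plier bonding clamp

## Robot

A 6-joint arm with a two-finger parallel gripper is mounted at the origin on a cart in front of the work surface, level with it; the furniture and walls round the work are solid. World frame = base frame: x ahead of the robot, y to its left, z up, the work surface at z = 0. Lengths are in m, angles in rad, forces in N, time in s.
With the tool pointing down it reaches from about 0.15 to 0.775 m from the base axis. Payload 6.1 kg.
Tool frame: the origin (TCP) lies at the very end of the fingers, on their centre line; the grasp point (between the pads) lies 19 mm behind it; z points along the fingers, y is the line along which they close (so a half turn about z gives the same grasp; the last joint's range is limited). The gripper opens to 85 mm and grips with 20 to 120 N. Pads are 22 mm wide; open, the fingers measure 114 mm over their backs; the gripper's body (76 mm by 85 mm) begins 54 mm behind the grasp point. The pads swing forward as they close: fully open they stand 13 mm farther back than shut.
Start: joints at [-1.163, 0.126, -0.04, 1.405, 0, 1.571], TCP at [0.208, -0.482, 0.231] pointing down, gripper open.
Joint ranges: [-2.72, 2.72], [-0.95, 1.95], [-1.27, 1.35], [-1.78, 2.02], [-1.46, 1.47], [-3.14, 3.14]. Speed limits (rad/s): [2.39, 2.39, 3.01, 3.14, 3.14, 3.14].

## Interface

Orientations are given as a rotation vector (axis times angle).
In Python, from bench import env gives the robot as it stands.
- The arm moves only by the tool carry_out, never from a script. Its argument "targets" is a list that holds one entry, the list of rows, each a list of 7 numbers: the turn, a rotation vector about the tool's x, y, z in rad, then the shift along the tool's x, y, z in m, then the opening, from 0 (shut) to 1 (fully open). In form: [[[rx, ry, rz, tx, ty, tz, fingers], ...]]. A call has 1 to 12 rows; each row is the pose to reach, as a shift and turn from the pose commanded when the call began, along the tool's axes at that moment; what a row does not reach only later rows make up. A row lasts 1/10 s, in which the tool goes at most 50 mm and 8.59 degrees, less where a joint would pass 70% of its speed; a pose out of reach is approached as far as the arm can. A call with a gripper value outside its range is refused whole. The fingers move at their own pace and stop on an object; "squeeze" is the grip in N (left out, the last holds). Time passes only in rows, so rows that repeat a pose let the fingers close. It gives the time, the measured TCP pose, the force, the opening and the grip force at its end, in the units of the state.
- env.get_obs(): the state, without advancing time (a new reading comes with each control period).
- env.snapshot(name): name is "side" or "top" or "wrist"; returns (picture, depth): 384x512x3 uint8, blue, green, red; 384x512 float32, m along the optical axis (not along the pixel's ray), 0 where there is no reading.
- env.calibration(name): a dict with "fx", "fy", "cx", "cy" (pixels), "xyz" and "attitude" of the camera in the world; the wrist camera has in their place "T_tool_cam" (4x4, takes a point from camera to tool coordinates, whose origin is the TCP and whose axes are the flange's). Camera axes: x right, y down, z forward; pixel columns grow to the right and rows downward; lengths in m; the calibration is good to about 2 mm. A picture is of the moment at which its call begins: read the wrist's pose just before it. calibration takes no time and is no camera call.
- env.hand_in(): hands the job in; it is judged then, once.
The state is a dict: "time": time; "joints": joint angles; "qd": joint speeds; "effort": joint torques, N m; "tcp_pos": TCP position; "ee_rot": TCP orientation; "wrist_force": force on the tool from outside, world axes, zero at the start; "ft_torque": the same for the moment, N m; "gripper_width": finger opening in m; "gripper_force": force on a finger pad.
Only numpy, scipy, OpenCV 4.12 (cv2) and the standard library are available. Lean on these libraries where they do the work, as an engineer would, in place of code of your own. Each camera call takes 0.05 s, during which the arm holds its last target. There are 200 camera calls.

## Task

The adhesive on the heat sink in the locking-plier clamp has cured: unlock the pliers by pulling their red release lever, take that heat sink out and stand it upright in the black tray. Then stand the waiting heat sink in the clamp's nest, transistor facing the moving jaw and pushed hard up against the steel end stop, and squeeze the two handles together until they snap over centre and stay locked with the pad pressing on the transistor. Set the heat sinks down without dropping or tipping them and leave the other things on the bench where they are.

Things in the scene. Friction and masses are not known exactly. Their poses are not given: they have to be found in the camera images.
- clamp: Locking pliers lying on their side (pivots upright), bolted down on a dark grey plate 160 x 112 x 8 mm. Origin: jaw pivot's axis, bench level; x from handles to jaws, y from fixed to moving jaw, z up. Jaws and handles lie at z 36 to 58 mm. Fixed handle along y -6 mm, x -118 to -52, its screw ends at x -131. Between the jaws, x 15 to 94, |y| < 13 mm is free above z 28 mm for fingers.
- seat (a point): Where the origin of a seated heat sink lies: top of the black nest block (50 x 34 mm), 16 mm above the bench, clamp x 72, y -1 mm. Axes as the clamp's. There the sink's +x end touches the steel end stop (face 22 mm farther in x, 30 mm wide, its top 12 mm above the seat) and its fins touch the fixed jaw's flat dark anvil (face 13 mm towards -y, 24 mm long).
- pad: Black rubber pad of the moving jaw, 16 x 16 mm, on a stiff spring (42 N/mm). Origin: centre of its face, 45 mm above the bench; the face looks to -y at the anvil. Open, it leaves about 39 mm to the anvil for the 31 mm of a heat sink; closing slides the sink onto the anvil. Locked, it presses with about 50 N.
- sink_done: Cured piece, gripped in the clamp at the start: black finned heat sink 44 (x) x 26 (y) x 56 mm (z), 0.12 kg, with a dark grey transistor 16 x 5 x 21 mm glued on its +y face over white adhesive (its face 18 mm from the origin, centre 29 mm above the underside). Origin: centre of the block's underside. Grip it by its two flat x ends, 44 mm apart.
- sink_next: Waiting piece, the same shape and origin as the cured one, standing upright on the bench; 0.08 to 0.17 kg. In the clamp its axes must point as the clamp's: transistor (+y) towards the pad, fins towards the anvil.
- tray: Black open tray fixed to the bench, 130 (x) x 110 (y) x 20 mm, walls and floor 4 mm thick. Origin: centre of its underside. The cured piece goes near the middle of its floor.
- fixed_grip (a point): Middle of the fixed handle's black sleeve, where fingers squeeze, 45 mm above the bench: sleeve 13 mm wide (y), 18 mm high, so its outer face is 6.5 mm towards -y of the clamp. It never moves. Nothing but the bench lies under the sleeves.
- handle_grip (a point): Middle of the moving handle's sleeve, same section. Locked: 39 mm over both sleeves; open: about 69 mm. Only this handle moves: carry the gripper towards the fixed one by half of what its opening shrinks. Needs 2 to 4 N here against the jaw spring, over the last 18 mm up to 15 N, then some 4 mm before the end it snaps over centre onto its stop and stays.
- lever_tail (a point): Middle of the free end of the red release lever, behind the moving handle: bar 8 mm wide (y), 16 mm high, 24 mm long, 45 mm above the bench, 25 mm free on each side. Pull it to +y of the clamp (away from the fixed handle), 3 to 5 N over some 25 mm about a pivot 77 mm ahead; that pushes the toggle back over centre and the handle flies open, carrying this tail some 60 mm to +y.
- handle (a joint): Moving handle (rad): about 0.03 locked over centre on a heat sink, 0.12 at dead centre, 0.64 fully open. The jaw spring holds it open unless locked. Pulling at the handle itself unlocks it only with far more force.
- lever (a joint): Release lever (rad): 0 at rest, 0.35 pulled to its stop; sprung back to 0. It must be pulled while the handles are still together.
- driver_red: Red screwdriver 164 mm long lying on the bench, a bystander.
- torque_key: Small key with blue handle, 90 mm long, lying on the bench, a bystander.
- memory_stick: Red memory stick, 51 mm long, a bystander.
- film_tape: Roll of amber tape, 82 x 66 x 19 mm, a bystander.
- tin_b: Small white tin with green lid, 38 mm wide, 50 mm high, a bystander.
Not all that is in view belongs to the job. Leave any yellow look-alike of the sink_next alone.

How it is judged:
On the way, in this order (a step that is already met when the one before it is completed fails the run):
1. the red release lever is pulled while the handles are still together (value of joint lever above 0.1 rad and value of joint handle below 0.4 rad), for 0.02 s.
2. the pliers stand open (value of joint handle above 0.55 rad), for 0.2 s.
3. the cured heat sink stands released in the tray (x of sink_done in the frame of tray between -0.045 and 0.045 m and y of sink_done in the frame of tray between -0.04 and 0.04 m and z of sink_done in the frame of tray below 0.009 m and angle between sink_done's own z axis and vertical below 0.1 rad and contact force between the fingers and sink_done below 0.3 N), for 0.2 s.
4. the waiting heat sink is seated against the stop and locked under the pad (x of sink_next in the frame of seat between -0.0025 and 0.002 m and y of sink_next in the frame of seat between -0.0025 and 0.0025 m and z of sink_next in the frame of seat between -0.002 and 0.003 m and angle between the x axis of sink_next and the x axis of clamp, either way round below 0.06 rad and value of joint handle below 0.06 rad and contact force between pad and sink_next above 25 N), for 0.2 s.
At the end, for the whole second after the job is handed in: Cured sink upright (0.1 rad) on the tray floor, within 45 x 40 mm of its centre. Waiting sink on the nest, within 2.5 mm of the seat in x and y and 0.06 rad, transistor to the pad, pad force over 25 N; handle locked (< 0.06 rad), lever at rest (< 0.06 rad); all still and released (all of step 3 and all of step 4 and value of joint lever below 0.06 rad and linear speed of each of sink_done, sink_next below 0.02 m/s); the robot touches nothing.
It fails at once if a heat sink is tipped over (more than 0.6 rad) (angle between any of sink_done, sink_next's own z axis and vertical above 0.6 rad).
It fails at once if a heat sink is dropped (faster than 0.7 m/s with no finger on it) ((linear speed of sink_done above 0.7 m/s and contact force between the fingers and sink_done below 0.05 N) or (linear speed of sink_next above 0.7 m/s and contact force between the fingers and sink_next below 0.05 N)).
It fails at once if a bystander is shifted by more than 40 mm (distance of any of driver_red, torque_key, memory_stick, film_tape, tin_b from where it was at the start of the episode above 0.04 m).
It also fails if it takes over 72 s, if anything falls off the work surface, if the arm or the gripper's body presses on something with over 40 N, if the wrist force passes 120 N, or if a joint passes its speed limit or range.

## Working session

There is one attempt and no reset: what is moved stays moved. The work goes in short steps, Python scripts to look and compute and a tool call to move; the robot and the scene stay as the last step left them, time stands still between calls to the robot, and variables do not carry over. Pictures are saved under pics/ and viewed, at most 10 in all, crops included, and the job is handed in when it is done.

Besides the shell and the picture viewer there is one more tool, called by a JSON object that holds its "op" and its "data", one argument or row to a line. carry_out: Moves the arm, as the interface text tells. Its arguments: {"type":"object","properties":{"targets":{"type":"array"},"squeeze":{"type":"number"}},"required":["targets"]}

```bash
mkdir -p pics; ls
python3 - <<'E'
from bench import env
import cv2,numpy as np
o=env.get_obs(); print({k:np.round(v,3) for k,v in o.items()})
for n in("top","side"):
    im,d=env.snapshot(n); cv2.imwrite(f"pics/{n}0.png",im); np.save(f"pics/{n}0.npy",d); print(n,env.calibration(n))
print(env.calibration("wrist"))
E
```

```text
pics
{'time': np.float64(0.0), 'joints': array([-1.163,  0.126, -0.041,  1.405, -0.   ,  1.571]), 'qd': array([ 0.   ,  0.002, -0.003,  0.001,  0.   , -0.   ]), 'effort': array([-1.0000e-03, -4.3592e+01,  3.5292e+01,  1.7000e-02, -0.0000e+00,
        0.0000e+00]), 'tcp_pos': array([ 0.208, -0.482,  0.231]), 'ee_rot': array([-3.075e+00, -6.360e-01,  1.000e-03]), 'wrist_force': array([-0.42 ,  0.691, -0.632]), 'ft_torque': array([ 0.046, -0.03 ,  0.012]), 'gripper_force': np.float64(0.0), 'gripper_width': np.float64(0.085)}
top {'fx': 393.6609093051765, 'fy': 393.6609093051765, 'cx': 258.3458776358658, 'cy': 190.72672226887067, 'xyz': array([0.47683372, 0.09278253, 1.44879239]), 'attitude': array([-2.16292953,  2.21311724, -0.10625247])}
side {'fx': 383.69648903581685, 'fy': 383.69648903581685, 'cx': 257.24235581178357, 'cy': 193.47119299138944, 'xyz': array([0.3028744 , 1.25735651, 0.60125639]), 'attitude': array([-0.27062053,  2.51573699, -1.62205195])}
{'fx': 279.4816654687116, 'fy': 279.4816654687116, 'cx': 256.34090114611126, 'cy': 187.35383928044754, 'T_tool_cam': array([[-3.62677587e-04, -9.57199256e-01, -2.89429529e-01,
         7.22418918e-02],
       [ 9.99999934e-01, -3.52325314e-04, -8.78695212e-05,
         1.27247583e-04],
       [-1.78647092e-05, -2.89429541e-01,  9.57199321e-01,
        -1.41258608e-01],
       [ 0.00000000e+00,  0.00000000e+00,  0.00000000e+00,
         1.00000000e+00]])}
```

View pics/top0.png

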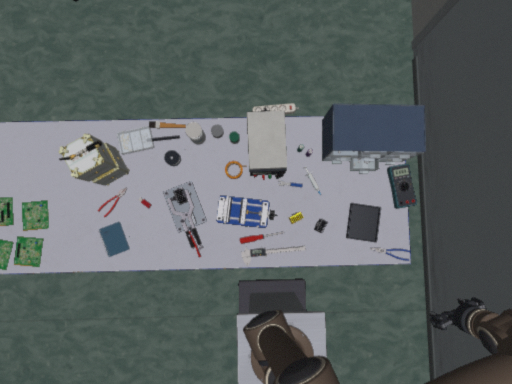

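View pics/side0.png

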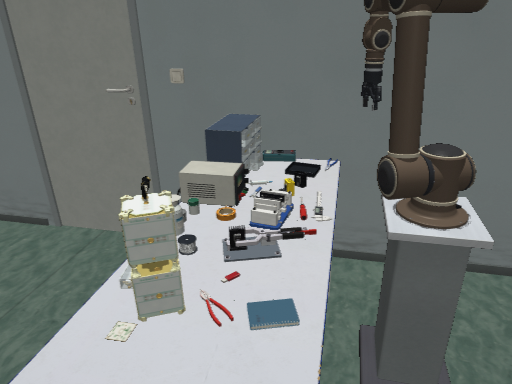

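The top view shows the clamp plate at (185,208), with its handles pointing down to the red lever end at (196,250). The tray is at (363,222). Candidates for sink_next are a black finned block at (320,226) and a yellow one at (296,217), which is the decoy. The black round thing at (172,157) and the black spot at (180,196), which is the clamped sink, could also be confused with it. I choose (320,226) and check it in a close crop.

```bash
cat > h.py <<'E'
import numpy as np,cv2
from scipy.spatial.transform import Rotation as R
from bench import env
def cam(n):
    c=env.calibration(n)
    if n=="wrist":
        o=env.get_obs(); T=np.eye(4);T[:3,:3]=R.from_rotvec(o["ee_rot"]).as_matrix();T[:3,3]=o["tcp_pos"];T=T@c["T_tool_cam"]
    else:
        T=np.eye(4);T[:3,:3]=R.from_rotvec(c["attitude"]).as_matrix();T[:3,3]=c["xyz"]
    return c,T
def onplane(c,T,uv,z):
    uv=np.atleast_2d(np.asarray(uv,float))
    r=np.c_[(uv[:,0]-c["cx"])/c["fx"],(uv[:,1]-c["cy"])/c["fy"],np.ones(len(uv))]@T[:3,:3].T
    return T[:3,3]+r*((z-T[2,3])/r[:,2])[:,None]
def cloud(c,T,d):
    v,u=np.mgrid[:d.shape[0],:d.shape[1]]
    p=np.stack([(u-c["cx"])/c["fx"]*d,(v-c["cy"])/c["fy"]*d,d],-1)@T[:3,:3].T+T[:3,3]
    p[d<=0]=np.nan
    return p
def proj(c,T,P):
    q=(np.atleast_2d(P)-T[:3,3])@T[:3,:3]
    return np.c_[q[:,0]/q[:,2]*c["fx"]+c["cx"],q[:,1]/q[:,2]*c["fy"]+c["cy"]]
def shot(n,name):
    c,T=cam(n); im,d=env.snapshot(n); cv2.imwrite(f"pics/{name}.png",im); np.save(f"pics/{name}.npy",d); np.save(f"pics/{name}_T.npy",T)
    return c,T,im,d
def goal(P,yaw):
    """shift & turn (tool axes) from the present pose to TCP P, pointing down, tool y axis at world yaw"""
    o=env.get_obs(); M=R.from_rotvec(o["ee_rot"]).as_matrix()
    y=np.array([np.cos(yaw),np.sin(yaw),0]);z=np.array([0,0,-1.]);x=np.cross(y,z)
    best=None
    for s in(1,-1):
        G=np.c_[s*x,s*y,z]; r=R.from_matrix(M.T@G).as_rotvec()
        if best is None or np.linalg.norm(r)<np.linalg.norm(best): best=r
    return np.round(best,4),np.round(M.T@(np.asarray(P)-o["tcp_pos"]),4)
E
python3 - <<'E'
from h import *
c,T=cam("top"); im=cv2.imread("pics/top0.png"); d=np.load("pics/top0.npy"); p=cloud(c,T,d)
for n,uv in dict(clamp=(185,208),lever=(196,250),next=(320,226),decoy=(296,217),tray=(363,222),tray2=(363,210)).items():
    print(n,np.round(p[uv[1],uv[0]],3),np.round(onplane(c,T,uv,0),3))
a=cv2.resize(im[170:265,150:240],None,fx=6,fy=6,interpolation=2)[:570,:400+140]
b=cv2.resize(im[200:245,280:340],None,fx=4,fy=4,interpolation=2)
out=np.zeros((570,790,3),np.uint8); out[:a.shape[0],:a.shape[1]]=a; out[:180,545:785]=b
cv2.imwrite("pics/crop0.png",out)
E
```

```text
clamp [0.536 0.337 0.008] [[0.536 0.338 0.   ]]
lever [ 0.382  0.3   -0.001] [[0.382 0.299 0.   ]]
next [ 0.459 -0.149  0.039] [[ 0.458 -0.156  0.   ]]
decoy [ 0.493 -0.067  0.019] [[ 0.493 -0.069  0.   ]]
tray [ 0.469 -0.315  0.001] [[ 0.469 -0.315  0.   ]]
tray2 [ 0.513 -0.317  0.002] [[ 0.513 -0.317  0.   ]]
```

View pics/crop0.png

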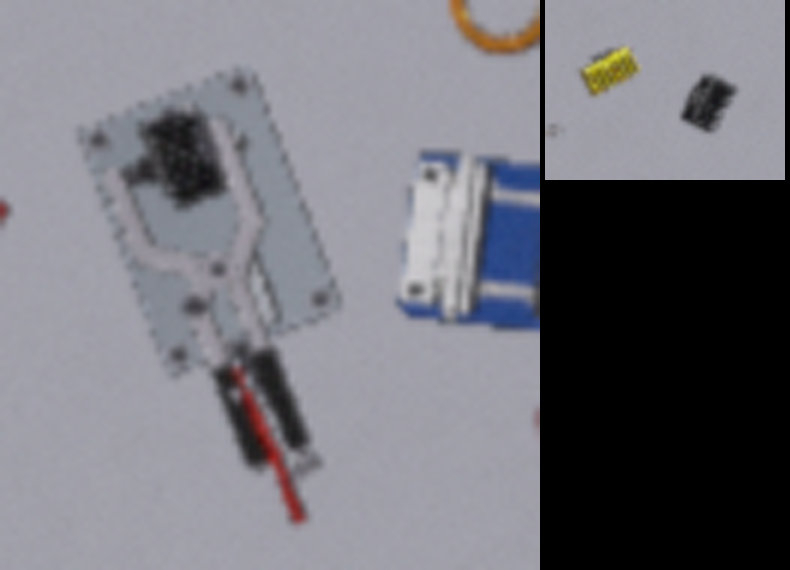

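The crop shows the clamp with its jaws up-left and the moving jaw with its pad on the left. The fixed handle is on the right and the red lever tail ends at crop (297,520). The black finned block at crop (708,102) is sink_next, and the yellow one is left alone. I'll look at sink_next and the tray from the wrist next.

Run:
```python
from h import *
print(goal([.50,-.20,.25],-1.163))
```

```text
(array([-0.0014, -0.    , -0.    ]), array([ 0.3797, -0.1428, -0.0192]))
```

{"op": "carry_out", "data": {
  "targets": [
    [[0, 0, 0, 0.05, -0.02, -0.02, 1], [0, 0, 0, 0.09, -0.035, -0.02, 1], [0, 0, 0, 0.13, -0.05, -0.02, 1], [0, 0, 0, 0.17, -0.065, -0.02, 1], [0, 0, 0, 0.21, -0.08, -0.02, 1], [0, 0, 0, 0.25, -0.095, -0.02, 1], [0, 0, 0, 0.29, -0.11, -0.02, 1], [0, 0, 0, 0.33, -0.125, -0.02, 1], [0, 0, 0, 0.38, -0.143, -0.02, 1], [0, 0, 0, 0.38, -0.143, -0.02, 1], [0, 0, 0, 0.38, -0.143, -0.02, 1], [0, 0, 0, 0.38, -0.143, -0.02, 1]]
  ]
}}

```text
time: 1.3
tcp_pos: [0.4997, -0.2003, 0.251]
ee_rot: [-3.076, -0.636, 0.002]
wrist_force: [-0.1, 0.1, -0.5]
gripper_width: 0.0854
gripper_force: 0.0
```

Run:
```python
from h import *
o=env.get_obs(); print(o["tcp_pos"],o["joints"],o["time"])
shot("wrist","w1")
```

```text
[ 0.4997441  -0.20029004  0.2510199 ] [-3.80962417e-01  1.53406581e-01  3.55191623e-02  1.45379749e+00
 -4.02064931e-04  2.35311888e+00] 1.3
```

View pics/w1.png

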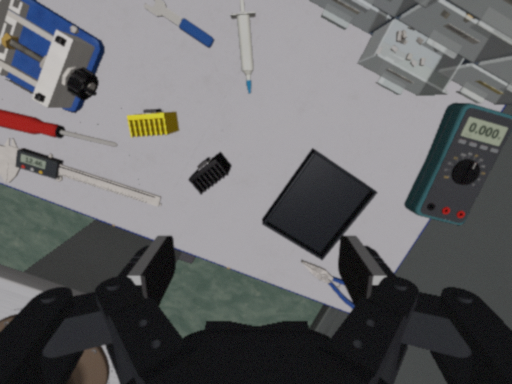

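The wrist view shows sink_next at (210,172), with fins on the lower right side and the transistor bump at the upper left (~(203,161)). The yellow decoy is at (152,123), and the tray corners are at (314,150), (375,190), (322,256) and (264,219).

Run:
```python
from h import *
c,_=cam("wrist"); T=np.load("pics/w1_T.npy"); d=np.load("pics/w1.npy"); im=cv2.imread("pics/w1.png")
p=cloud(c,T,d); 
g=im.max(2)
# sink
m=(p[...,2]>0.008)&(p[...,2]<.08); m[:,:180]=0; m[:,245:]=0; m[:140]=0; m[205:]=0
q=p[m]; print(len(q),np.percentile(q,[2,50,98],axis=0).round(3))
top=q[q[:,2]>.050]; r=cv2.minAreaRect((top[:,:2]*1000).astype(np.float32)); print("top rect",r, top[:,2].mean(), cv2.boxPoints(r))
# upper layer vs mid-height: transistor sticks out (z 18..40)
mid=q[(q[:,2]>.02)&(q[:,2]<.039)]; print("mid mean",mid[:,:2].mean(0), "top mean",top[:,:2].mean(0))
# tray: dark contour
k=((g<70)&(np.arange(512)>250)[None]&(np.arange(512)<390)[None]).astype(np.uint8); k[260:]=0;k[:140]=0
cs=max(cv2.findContours(k,0,1)[0],key=cv2.contourArea)
b=cv2.boxPoints(cv2.minAreaRect(cs)); print(b)
P=onplane(c,T,b,.02); print(P.round(4),P.mean(0), [np.linalg.norm(P[i]-P[i-1]).round(4) for i in range(4)])
cv2.imwrite("pics/c1.png",cv2.resize(im[130:220,160:260],None,fx=7,fy=6.6,interpolation=2))
```

```text
956 [[ 0.44  -0.171  0.014]
 [ 0.466 -0.151  0.051]
 [ 0.485 -0.133  0.056]]
top rect ((460.7069091796875, -150.80567932128906), (25.720478057861328, 44.38174819946289), 59.525535583496094) 0.05406537096549627 [[ 435.05945 -150.63515]
 [ 473.31012 -173.14354]
 [ 486.35437 -150.97621]
 [ 448.1037  -128.46782]]
mid mean [ 0.47490601 -0.14999861] top mean [ 0.46181802 -0.14974877]
[[260.69226 221.46156]
 [310.0769  147.38463]
 [397.53845 205.6923 ]
 [348.1538  279.76923]]
[[ 0.4177 -0.2425  0.02  ]
 [ 0.5421 -0.2601  0.02  ]
 [ 0.5169 -0.4112  0.02  ]
 [ 0.3816 -0.4059  0.02  ]] [ 0.46458328 -0.32994689  0.02      ] [np.float64(0.1673), np.float64(0.1256), np.float64(0.1532), np.float64(0.1354)]
```

View pics/c1.png

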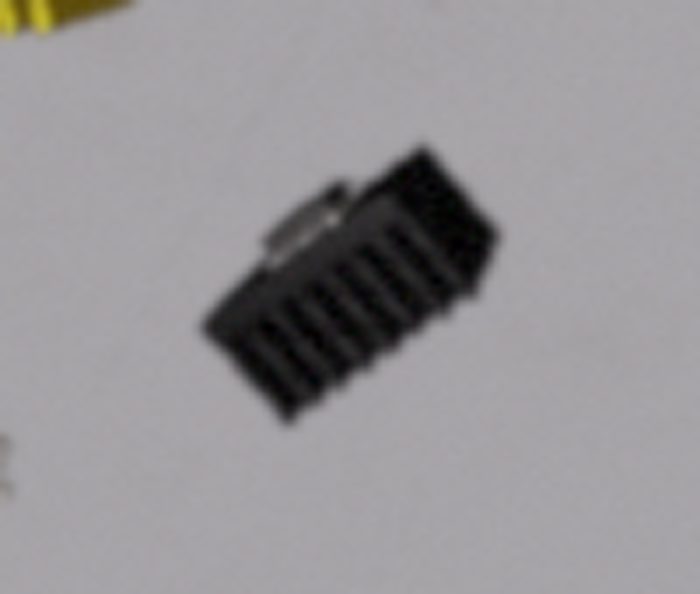

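The crop confirms sink_next is black and finned, with a grey transistor on white adhesive on the far side (up-left, crop (305,220)). So its +y is at yaw ~59.5° and its centre is about (0.461,-0.151), 25.7 x 44.4 mm, matching the description. Next I measure the tray from the corners I saw and fly to the clamp.

Run:
```python
from h import *
c,_=cam("wrist"); T=np.load("pics/w1_T.npy")
P=onplane(c,T,[(314,150),(375,190),(322,256),(264,219)],.02); print(P.round(4),P.mean(0), [np.linalg.norm(P[i]-P[i-1]).round(4) for i in range(4)])
c,T=cam("top"); print(onplane(c,T,(186.3,214.7),.055))
o=env.get_obs();M=R.from_rotvec(o["ee_rot"]).as_matrix(); print(M.T@(np.array([.44,.27,.27])-o["tcp_pos"]))
print("yaw",np.degrees(np.arctan2(M[1,0],M[0,0])))
```

```text
[[ 0.541  -0.2665  0.02  ]
 [ 0.5246 -0.3699  0.02  ]
 [ 0.4026 -0.3497  0.02  ]
 [ 0.4231 -0.2454  0.02  ]] [ 0.47282201 -0.30789164  0.02      ] [np.float64(0.1198), np.float64(0.1047), np.float64(0.1237), np.float64(0.1064)]
[[0.50994861 0.32432615 0.055     ]]
[ 0.13144117 -0.45585356 -0.01879335]
yaw 23.295093157782237
```

{"op": "carry_out", "data": {
  "targets": [
    [[0, 0, -0.15, 0.01, -0.04, -0.02, 1], [0, 0, -0.3, 0.02, -0.08, -0.02, 1], [0, 0, -0.45, 0.035, -0.12, -0.02, 1], [0, 0, -0.6, 0.045, -0.16, -0.02, 1], [0, 0, -0.75, 0.06, -0.2, -0.02, 1], [0, 0, -0.9, 0.07, -0.24, -0.02, 1], [0, 0, -1.05, 0.08, -0.28, -0.02, 1], [0, 0, -1.2, 0.09, -0.32, -0.02, 1], [0, 0, -1.35, 0.105, -0.36, -0.02, 1], [0, 0, -1.5, 0.115, -0.4, -0.02, 1], [0, 0, -1.65, 0.125, -0.43, -0.02, 1], [0, 0, -1.8, 0.13, -0.455, -0.02, 1]]
  ]
}}

```text
time: 2.55
tcp_pos: [0.4393, 0.2697, 0.2714]
ee_rot: [1.407, 2.809, 0.001]
wrist_force: [-0.3, -0.7, 0.2]
gripper_width: 0.0856
gripper_force: 0.0
```

{"op": "carry_out", "data": {
  "targets": [
    [[0, 0, -0.15, 0, 0, 0, 1], [0, 0, -0.3, 0, 0, 0, 1], [0, 0, -0.45, 0, 0, 0, 1], [0, 0, -0.6, 0, 0, 0, 1], [0, 0, -0.75, 0, 0, 0, 1], [0, 0, -0.9, 0, 0, 0, 1], [0, 0, -1.05, 0, 0, 0, 1], [0, 0, -1.2, 0, 0, 0, 1], [0, 0, -1.3, 0, 0, 0, 1], [0, 0, -1.3, 0, 0, 0, 1], [0, 0, -1.3, 0, 0, 0, 1]]
  ]
}}

```text
time: 3.65
tcp_pos: [0.4395, 0.2682, 0.2715]
ee_rot: [-0.565, 3.09, 0.0]
wrist_force: [0.9, 0.1, 0.4]
gripper_width: 0.0854
gripper_force: 0.0
```

Run:
```python
from h import *
o=env.get_obs(); M=R.from_rotvec(o["ee_rot"]).as_matrix();print(o["tcp_pos"],o["joints"],o["time"],np.degrees(np.arctan2(M[1,0],M[0,0])))
c,T,im,d=shot("wrist","w2")
```

```text
[0.43948729 0.26823977 0.2715174 ] [ 5.48016579e-01  1.10282321e-01  3.06583111e-02  1.49087953e+00
 -4.12574427e-05  1.86104816e-01] 3.65 -159.26398389464933
```

View pics/w2.png

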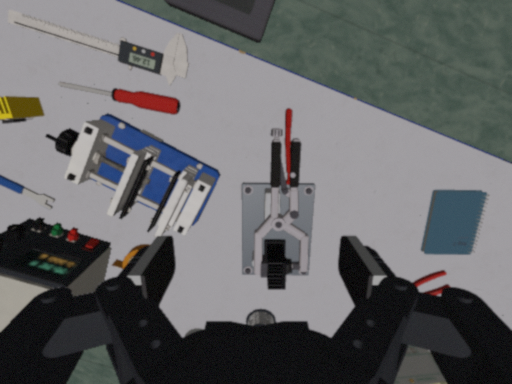

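The wrist view shows the clamp, with the red lever tail at (289,110–180) and its end at (289,110). The fixed sleeve and screw are at (276,129–185), the moving sleeve at (295,143–185), and the plate spans (243–314,183–275). The clamped sink is at (276,265), with its transistor and pad on the right.

Run:
```python
from h import *
c,_=cam("wrist"); T=np.load("pics/w2_T.npy"); d=np.load("pics/w2.npy"); im=cv2.imread("pics/w2.png").astype(int)
p=cloud(c,T,d); v,u=np.mgrid[:384,:512]
roi=(u>235)&(u<325)&(v>100)&(v<300)
# clamp axis from the plate
pl=roi&(p[...,2]>.004)&(p[...,2]<.012)&(v>180)&(v<280)
r=cv2.minAreaRect((p[pl][:,:2]*1000).astype(np.float32)); b=cv2.boxPoints(r); print("plate",r)
e=max([b[i]-b[i-1] for i in range(4)],key=np.linalg.norm); yaw=np.arctan2(e[1],e[0]); 
yaw=(yaw+np.pi/2)%np.pi-np.pi/2; print("yaw plate",yaw)
X=np.array([np.cos(yaw),np.sin(yaw)]);Y=np.array([-X[1],X[0]])
s=roi&(p[...,2]>.066)&(p[...,2]<.080)
q=p[s]; r=cv2.minAreaRect((q[:,:2]*1000).astype(np.float32)); print("sink",r,q[:,2].mean())
a=q[:,:2]@np.c_[X,Y]; lo,hi=np.percentile(a,[1,99],axis=0); print("sink ext",hi-lo); seat=(lo+hi)/2@np.array([X,Y]); print("seat",seat)
O=seat-X*.072+Y*.001; print("clamp O",O)
red=roi&(im[...,2]>120)&(im[...,1]<60)&(im[...,0]<70)
uv=np.c_[u[red],v[red]]; P=onplane(c,T,uv,.052)[:,:2]-O; P=P@np.c_[X,Y]; i=P[:,0]<np.percentile(P[:,0],1)+.024
print("lever end x",P[:,0].min(),"tail y mid",(P[i,1].min()+P[i,1].max())/2,P[i,1].min(),P[i,1].max(),"depth z",np.nanmedian(p[red][i][:,2]))
pt=(onplane(c,T,[(275,129)],.045)[:,:2]-O)@np.c_[X,Y]; print("screw end",pt)
dk=roi&(im.max(2)<60)&(v<190)&(v>135); 
for n,lo,hi in(("fixed",268,283),("moving",289,303)):
    k=dk&(u>lo)&(u<hi); P=(onplane(c,T,np.c_[u[k],v[k]],.054)[:,:2]-O)@np.c_[X,Y]; print(n,np.percentile(P,[2,50,98],axis=0).round(4))
```

```text
plate ((541.3135986328125, 341.3513488769531), (159.88894653320312, 111.49446868896484), 20.023895263671875)
yaw plate 0.349483
sink ((577.975830078125, 351.4046936035156), (45.11724853515625, 25.52136993408203), 20.885610580444336) 0.0696129739722981
sink ext [0.04398901 0.02525222]
seat [0.57812091 0.35127332]
clamp O [0.51013092 0.3275592 ]
lever end x -0.1550387784236415 tail y mid 0.007747340267823218 0.005271475402535881 0.010223205133110555 depth z 0.051393086951257605
screw end [[-0.12979205 -0.00816058]]
fixed [[-0.1129 -0.012 ]
 [-0.083  -0.0065]
 [-0.0568 -0.0002]]
moving [[-0.1145  0.0126]
 [-0.0899  0.0185]
 [-0.0572  0.0235]]
```

```bash
cat >> h.py <<'E'
YAW=0.350; CX=np.array([np.cos(YAW),np.sin(YAW),0]);CY=np.array([-CX[1],CX[0],0]);CO=np.array([.5101,.3276,0])
def cl(x,y,z): return CO+CX*x+CY*y+np.array([0,0,z])
def incl():
    o=env.get_obs(); q=o["tcp_pos"]-CO; M=R.from_rotvec(o["ee_rot"]).as_matrix()
    return np.round([q@CX,q@CY,q[2]],4),"toolx yaw",np.round(np.arctan2(M[1,0],M[0,0])-YAW,4),"w",np.round(o["gripper_width"],4),"t",o["time"],"F",o["wrist_force"].round(1)
E
python3 - <<'E'
from h import *
print(incl()); print(goal(cl(-.148,.043,.020),YAW+np.pi/2))
E
```

```text
(array([-0.0866, -0.0313,  0.2715]), 'toolx yaw', np.float64(-3.129), 'w', np.float64(0.0854), 't', 3.7, 'F', array([ 0.2,  0.5, -0.2]))
(array([-0.    ,  0.0003,  0.0126]), array([0.0605, 0.0751, 0.2515]))
```

{"op": "carry_out", "data": {
  "targets": [
    [[0, 0, 0.012, 0.02, 0.025, 0.03, 1], [0, 0, 0.012, 0.04, 0.05, 0.05, 1], [0, 0, 0.012, 0.06, 0.075, 0.08, 1], [0, 0, 0.012, 0.06, 0.075, 0.12, 1], [0, 0, 0.012, 0.06, 0.075, 0.15, 1], [0, 0, 0.012, 0.06, 0.075, 0.18, 1], [0, 0, 0.012, 0.06, 0.075, 0.2, 1], [0, 0, 0.012, 0.06, 0.075, 0.22, 1], [0, 0, 0.012, 0.06, 0.075, 0.235, 1], [0, 0, 0.012, 0.06, 0.075, 0.25, 1], [0, 0, 0.012, 0.06, 0.075, 0.25, 1]]
  ]
}}

```text
time: 4.8
tcp_pos: [0.3553, 0.3166, 0.0195]
ee_rot: [0.55, -3.09, 0.003]
wrist_force: [0.3, -1.0, -1.0]
gripper_width: 0.0855
gripper_force: 0.0
```

Run:
```python
from h import *
print(incl())
```

```text
(array([-0.1492,  0.0427,  0.0195]), 'toolx yaw', np.float64(-3.1392), 'w', np.float64(0.0855), 't', 4.8, 'F', array([ 0.3, -1. , -1. ]))
```

Now pull +y by 40 mm over about 0.9 s.

{"op": "carry_out", "data": {
  "targets": [
    [[0, 0, 0, 0, 0.005, 0, 1], [0, 0, 0, 0, 0.009, 0, 1], [0, 0, 0, 0, 0.013, 0, 1], [0, 0, 0, 0, 0.017, 0, 1], [0, 0, 0, 0, 0.021, 0, 1], [0, 0, 0, 0, 0.025, 0, 1], [0, 0, 0, 0, 0.029, 0, 1], [0, 0, 0, 0, 0.033, 0, 1], [0, 0, 0, 0, 0.037, 0, 1], [0, 0, 0, 0, 0.037, 0, 1], [0, 0, 0, 0, 0.037, 0, 1]]
  ]
}}

```text
time: 5.9
tcp_pos: [0.3435, 0.3528, 0.0213]
ee_rot: [-0.554, 3.092, 0.0]
wrist_force: [0.3, -1.5, 0.4]
gripper_width: 0.0853
gripper_force: 0.0
```

Run:
```python
from h import *
print(incl()); c,T,im,d=shot("wrist","w3")
im=im.astype(int); v,u=np.mgrid[:384,:512]
red=(im[...,2]>120)&(im[...,1]<60)&(im[...,0]<70)&(u>150)&(u<380)&(v>60)&(v<330)
P=onplane(c,T,np.c_[u[red],v[red]],.052)-CO; A=np.c_[P@CX,P@CY]; k=(abs(A[:,1]-.03)<.08)&(A[:,0]<0)
print(k.sum(),np.percentile(A[k],[1,50,99],axis=0).round(3))
```

```text
(array([-0.1478,  0.0808,  0.0213]), 'toolx yaw', np.float64(-3.137), 'w', np.float64(0.0853), 't', 5.9, 'F', array([ 0.3, -1.5,  0.4]))
804 [[-0.15   0.052]
 [-0.136  0.064]
 [-0.118  0.073]]
```

{"op": "carry_out", "data": {
  "targets": [
    [[0, 0, 0, 0, 0, -0.03, 1], [0, 0, 0, 0, 0, -0.07, 1], [0, 0, 0, 0, 0, -0.115, 1], [0, 0, 0.15, 0, 0, -0.15, 0.72], [0, 0, 0.3, 0, 0, -0.17, 0.72], [0, 0, 0.45, 0, 0, -0.18, 0.72], [0, 0, 0.6, 0, 0, -0.18, 0.72], [0, 0, 0.75, -0.03, 0, -0.18, 0.72], [0, 0, 0.9, -0.06, 0, -0.18, 0.72], [0, 0, 1.05, -0.09, 0, -0.18, 0.72], [0, 0, 1.2, -0.12, 0, -0.18, 0.72], [0, 0, 1.35, -0.15, 0, -0.18, 0.72]]
  ]
}}

```text
time: 7.15
tcp_pos: [0.4854, 0.4047, 0.2012]
ee_rot: [-1.509, -2.755, -0.0]
wrist_force: [0.3, -0.1, 0.4]
gripper_width: 0.0614
gripper_force: 0.0
```

Run:
```python
from h import *
print(incl()); c,T,im,d=shot("wrist","w4")
print(goal(cl(.072,-.001,.20),YAW))
print(env.get_obs()["joints"].round(2))
```

```text
(array([0.0032, 0.0809, 0.2012]), 'toolx yaw', np.float64(1.7893), 'w', np.float64(0.0614), 't', 7.15, 'F', array([ 0.3, -0.1,  0.4]))
(array([0.0013, 0.0006, 0.2114]), array([-0.0935,  0.0464, -0.0002]))
[ 0.69  0.34  0.16  1.39 -0.    1.7 ]
```

View pics/w4.png

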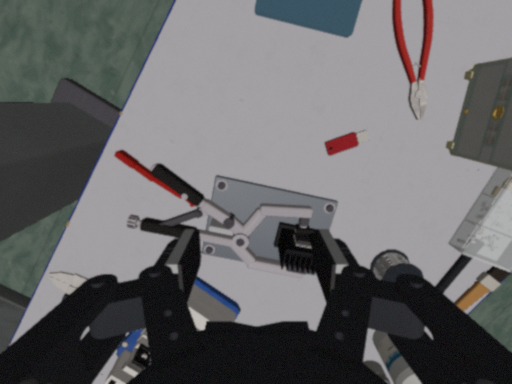

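The pliers are open: the lever and moving sleeve have swung out at (155,178) and the sink stands free at (297,248). Next I turn above it and descend.

{"op": "carry_out", "data": {
  "targets": [
    [[0, 0, 0.1, -0.04, 0.02, 0, 0.72], [0, 0, 0.211, -0.08, 0.04, 0, 0.72], [0, 0, 0.211, -0.0935, 0.0465, 0, 0.72], [0, 0, 0.211, -0.0935, 0.0465, 0.02, 0.72], [0, 0, 0.211, -0.0935, 0.0465, 0.05, 0.72], [0, 0, 0.211, -0.0935, 0.0465, 0.08, 0.72], [0, 0, 0.211, -0.0935, 0.0465, 0.08, 0.72]]
  ]
}}

```text
time: 7.9
tcp_pos: [0.5714, 0.35, 0.1166]
ee_rot: [-1.779, -2.585, 0.011]
wrist_force: [0.7, -0.1, -0.7]
gripper_width: 0.0614
gripper_force: 0.0
```

Run:
```python
from h import *
print(incl()); c,T,im,d=shot("wrist","w5")
p=cloud(c,T,d); q=p[(p[...,2]>.066)&(p[...,2]<.076)]
a=np.c_[(q-CO)@CX,(q-CO)@CY]; a=a[(abs(a[:,0]-.072)<.03)&(abs(a[:,1])<.02)]
print(len(a),np.percentile(a,[1,99],axis=0).round(4),cv2.minAreaRect((a*1000).astype(np.float32)))
print(goal(cl(.072,-.001,.036),YAW))
```

```text
(array([ 0.0653, -0.    ,  0.1166]), 'toolx yaw', np.float64(1.5861), 'w', np.float64(0.0614), 't', 7.9, 'F', array([ 0.7, -0.1, -0.7]))
1288 [[ 0.0502 -0.0132]
 [ 0.0937  0.0124]] ((72.1136474609375, -0.6223649978637695), (44.05284881591797, 26.07370376586914), 1.4178839921951294)
(array([-0.0047,  0.0007,  0.0152]), array([-0.0013,  0.006 ,  0.0834]))
```

{"op": "carry_out", "data": {
  "targets": [
    [[0, 0, 0, 0, 0, 0, 0.72], [0, 0, 0, 0, 0, 0, 0.72]]
  ]
}}

```text
time: 8.15
tcp_pos: [0.5748, 0.3521, 0.1237]
ee_rot: [1.781, 2.586, 0.005]
wrist_force: [-0.5, -0.2, 0.6]
gripper_width: 0.0609
gripper_force: 0.0
```

```bash
cat >> h.py <<'E'
_s=cl(.0721,-.0006,0); YAW=0.36; CX=np.array([np.cos(YAW),np.sin(YAW),0]);CY=np.array([-CX[1],CX[0],0]);CO=_s-.072*CX+.001*CY
E
python3 - <<'E'
from h import *
print(incl(),CO)
print(goal(cl(.072,-.001,.036),YAW))
E
```

```text
(array([0.0691, 0.0004, 0.1237]), 'toolx yaw', np.float64(1.5754), 'w', np.float64(0.0609), 't', 8.15, 'F', array([-0.5, -0.2,  0.6])) [0.51029767 0.32733146 0.        ]
(array([ 0.0032, -0.0007,  0.0046]), array([-0.0015,  0.0026,  0.0877]))
```

{"op": "carry_out", "data": {
  "targets": [
    [[0, 0, 0, -0.001, 0.002, 0.02, 0.72], [0, 0, 0, -0.001, 0.002, 0.04, 0.72], [0, 0, 0, -0.001, 0.002, 0.055, 0.72], [0, 0, 0, -0.001, 0.002, 0.07, 0.72], [0, 0, 0, -0.001, 0.002, 0.08, 0.72], [0, 0, 0, -0.001, 0.002, 0.086, 0.72], [0, 0, 0, -0.001, 0.002, 0.086, 0.72], [0, 0, 0, -0.001, 0.002, 0.086, 0.72]]
  ]
}}

```text
time: 8.95
tcp_pos: [0.5766, 0.3514, 0.0359]
ee_rot: [1.782, 2.587, 0.001]
wrist_force: [0.6, 0.3, -0.8]
gripper_width: 0.0615
gripper_force: 0.0
```

Run:
```python
from h import *
print(incl())
print(goal(cl(.072,-.001,.036),YAW))
```

```text
(array([ 0.0705, -0.0009,  0.0359]), 'toolx yaw', np.float64(1.5748), 'w', np.float64(0.0615), 't', 8.95, 'F', array([ 0.6,  0.3, -0.8]))
(array([ 0.0008, -0.0002,  0.004 ]), array([-0.0001,  0.0015, -0.0001]))
```

{"op": "carry_out", "data": {
  "targets": [
    [[0, 0, 0, 0, 0.0015, 0, 0.55], [0, 0, 0, 0, 0.0015, 0, 0.45], [0, 0, 0, 0, 0.0015, 0, 0.4], [0, 0, 0, 0, 0.0015, 0, 0.4], [0, 0, 0, 0, 0.0015, 0, 0.4], [0, 0, 0, 0, 0.0015, 0, 0.4]]
  ],
  "squeeze": 35
}}

```text
time: 9.55
tcp_pos: [0.5784, 0.3521, 0.0363]
ee_rot: [1.782, 2.586, 0.003]
wrist_force: [1.4, 0.4, 5.1]
gripper_width: 0.0435
gripper_force: 36.5
```

Run:
```python
from h import *
print(incl(),env.get_obs()["gripper_force"])
```

```text
(array([ 0.0725, -0.0008,  0.0363]), 'toolx yaw', np.float64(1.5748), 'w', np.float64(0.0435), 't', 9.55, 'F', array([1.4, 0.4, 5.1])) 36.537322998046875
```

{"op": "carry_out", "data": {
  "targets": [
    [[0, 0, 0, 0, 0, -0.01, 0.4], [0, 0, 0, 0, 0, -0.03, 0.4], [0, 0, 0, 0, 0, -0.06, 0.4], [0, 0, 0, 0, 0, -0.09, 0.4], [0, 0, 0, 0, 0, -0.12, 0.4], [0, 0, 0, 0, 0, -0.15, 0.4], [0, 0, 0, 0, 0, -0.17, 0.4], [0, 0, 0, 0, 0, -0.18, 0.4], [0, 0, 0, 0, 0, -0.18, 0.4]]
  ]
}}

```text
time: 10.45
tcp_pos: [0.578, 0.3519, 0.2165]
ee_rot: [1.782, 2.586, 0.002]
wrist_force: [0.6, 0.0, -1.3]
gripper_width: 0.0437
gripper_force: 35.9
```

Run:
```python
from h import *
print(incl(),env.get_obs()["gripper_force"])
print(goal([.500,-.22,.216],YAW)) # view stop
print(goal([.474,-.308,.216],YAW))
```

```text
(array([ 0.072 , -0.0009,  0.2165]), 'toolx yaw', np.float64(1.5749), 'w', np.float64(0.0437), 't', 10.45, 'F', array([ 0.6,  0. , -1.3])) 35.94461917877197
(array([ 0.0017, -0.0003,  0.0041]), array([-5.066e-01, -2.765e-01, -1.000e-04]))
(array([ 0.0017, -0.0003,  0.0041]), array([-5.796e-01, -3.321e-01, -2.000e-04]))
```

{"op": "carry_out", "data": {
  "targets": [
    [[0, 0, 0, -0.015, -0.008, 0, 0.4], [0, 0, 0, -0.045, -0.025, 0, 0.4], [0, 0, 0, -0.085, -0.047, 0, 0.4], [0, 0, 0, -0.125, -0.07, 0, 0.4], [0, 0, 0, -0.165, -0.093, 0, 0.4], [0, 0, 0, -0.205, -0.116, 0, 0.4], [0, 0, 0, -0.245, -0.139, 0, 0.4], [0, 0, 0, -0.285, -0.162, 0, 0.4], [0, 0, 0, -0.325, -0.185, 0, 0.4], [0, 0, 0, -0.365, -0.208, 0, 0.4], [0, 0, 0, -0.405, -0.231, 0, 0.4], [0, 0, 0, -0.44, -0.251, 0, 0.4]]
  ]
}}

```text
time: 11.65
tcp_pos: [0.4982, -0.1506, 0.2136]
ee_rot: [-1.782, -2.584, 0.002]
wrist_force: [1.4, 0.6, -1.1]
gripper_width: 0.0438
gripper_force: 36.1
```

{"op": "carry_out", "data": {
  "targets": [
    [[0, 0, 0, -0.03, -0.017, 0, 0.4], [0, 0, 0, -0.06, -0.034, 0, 0.4], [0, 0, 0, -0.09, -0.052, 0, 0.4], [0, 0, 0, -0.115, -0.067, 0, 0.4], [0, 0, 0, -0.13, -0.076, 0, 0.4], [0, 0, 0, -0.139, -0.081, 0, 0.4], [0, 0, 0, -0.139, -0.081, 0, 0.4], [0, 0, 0, -0.139, -0.081, 0, 0.4]]
  ]
}}

```text
time: 12.45
tcp_pos: [0.4737, -0.3067, 0.215]
ee_rot: [-1.781, -2.587, -0.001]
wrist_force: [0.1, 0.6, -2.2]
gripper_width: 0.0433
gripper_force: 36.1
```

Run:
```python
from h import *
o=env.get_obs(); print(o["tcp_pos"],o["gripper_force"],o["gripper_width"],o["time"])
c,T,im,d=shot("wrist","w6")
# tray in wrist + top view
for n in("wrist","top"):
    if n=="top": c,T,im,d=shot("top","t6")
    p=cloud(c,T,d); m=(im.max(2)<60)&(p[...,2]<.024)&(p[...,2]>-.004)&(abs(p[...,0]-.474)<.1)&(abs(p[...,1]+.31)<.09)
    k=cv2.morphologyEx(m.astype(np.uint8),2,np.ones((3,3)))
    cs=max(cv2.findContours(k,0,1)[0],key=cv2.contourArea); P=onplane(c,T,cs[:,0],.018)[:,:2]
    print(n,cv2.minAreaRect((P*1000).astype(np.float32)))
print(goal([.474,-.308,.030],YAW))
```

```text
[ 0.47368562 -0.30671581  0.21496377] 36.055750250816345 0.043274066640067256 12.45
wrist ((437.9953918457031, -354.9464416503906), (10.952530860900879, 80.72270965576172), 76.14928436279297)Traceback (most recent call last):
  File "<stdin>", line 9, in <module>
ValueError: max() iterable argument is empty
```

View pics/w6.png

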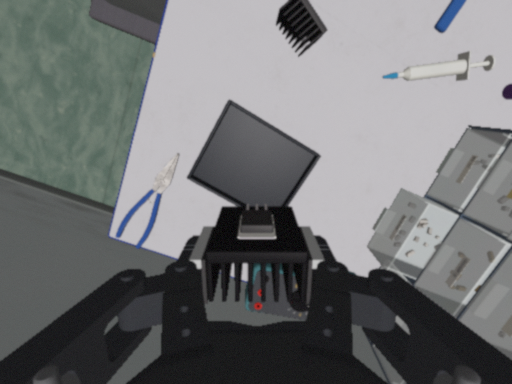

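The held sink is upright at (257,235). The tray's visible corners are at (230,101), (319,156) and (189,178). I cross-check the tray centre from these and from the first top view.

Run:
```python
from h import *
c,_=cam("wrist"); T=np.load("pics/w6_T.npy")
P=onplane(c,T,[(230,101),(319,156),(189,178)],.02)[:,:2]; print(P.round(4),"centre",(P[1]+P[2])/2,np.linalg.norm(P[0]-P[1]),np.linalg.norm(P[0]-P[2]))
c,T=cam("top"); im=cv2.imread("pics/top0.png"); k=(im.max(2)<70).astype(np.uint8); k[:,:342]=0;k[:,385:]=0;k[:198]=0;k[246:]=0
cs=max(cv2.findContours(k,0,1)[0],key=cv2.contourArea); Q=onplane(c,T,cs[:,0],.02)[:,:2]; print(cv2.minAreaRect((Q*1000).astype(np.float32)))
```

```text
[[ 0.417  -0.2473]
 [ 0.5392 -0.269 ]
 [ 0.3996 -0.3518]] centre [ 0.46937235 -0.31042952] 0.12414612501956383 0.10602419177387667
((469.12518310546875, -309.59381103515625), (109.46923828125, 123.82752227783203), 80.25016021728516)
```

{"op": "carry_out", "data": {
  "targets": [
    [[0, 0, 0, -0.003, -0.004, 0.02, 0.4], [0, 0, 0, -0.003, -0.004, 0.05, 0.4], [0, 0, 0, -0.003, -0.004, 0.08, 0.4], [0, 0, 0, -0.003, -0.004, 0.11, 0.4], [0, 0, 0, -0.003, -0.004, 0.14, 0.4], [0, 0, 0, -0.003, -0.004, 0.16, 0.4], [0, 0, 0, -0.003, -0.004, 0.175, 0.4], [0, 0, 0, -0.003, -0.004, 0.184, 0.4], [0, 0, 0, -0.003, -0.004, 0.188, 0.4], [0, 0, 0, -0.003, -0.004, 0.19, 0.4], [0, 0, 0, -0.003, -0.004, 0.191, 0.4], [0, 0, 0, -0.003, -0.004, 0.191, 0.4]]
  ]
}}

```text
time: 13.75
tcp_pos: [0.4713, -0.312, 0.025]
ee_rot: [1.782, 2.586, 0.0]
wrist_force: [-0.9, 0.2, -1.1]
gripper_width: 0.0433
gripper_force: 36.1
```

{"op": "carry_out", "data": {
  "targets": [
    [[0, 0, 0, 0, 0, 0.001, 0.4], [0, 0, 0, 0, 0, 0.0015, 0.4], [0, 0, 0, 0, 0, 0.0015, 0.4]]
  ]
}}

```text
time: 14.05
tcp_pos: [0.4714, -0.3122, 0.0243]
ee_rot: [1.782, 2.585, 0.0]
wrist_force: [-1.2, 0.9, 6.1]
gripper_width: 0.0438
gripper_force: 37.0
```

Contact (6 N upward). I release slowly and lift away.

{"op": "carry_out", "data": {
  "targets": [
    [[0, 0, 0, 0, 0, 0.001, 0.56], [0, 0, 0, 0, 0, 0.001, 0.65], [0, 0, 0, 0, 0, 0.001, 0.75], [0, 0, 0, 0, 0, 0.001, 0.75], [0, 0, 0, 0, 0, -0.01, 0.75], [0, 0, 0, 0, 0, -0.04, 0.75], [0, 0, 0, 0, 0, -0.08, 0.75], [0, 0, 0, 0, 0, -0.12, 0.75], [0, 0, 0, 0, 0, -0.16, 0.75], [0, 0, 0, 0, 0, -0.18, 0.75], [0, 0, 0, 0, 0, -0.18, 0.75]]
  ]
}}

```text
time: 15.15
tcp_pos: [0.4723, -0.3127, 0.2075]
ee_rot: [1.779, 2.581, 0.0]
wrist_force: [0.4, 0.3, 0.2]
gripper_width: 0.064
gripper_force: 0.0
```

Run:
```python
from h import *
print(incl())
c,T,im,d=shot("wrist","w7"); p=cloud(c,T,d)
q=p[(p[...,2]>.03)&(p[...,2]<.07)&(abs(p[...,0]-.47)<.06)&(abs(p[...,1]+.31)<.06)]
t=q[q[:,2]>.055]; print("done",len(t),np.percentile(t[:,2],[5,95]),cv2.minAreaRect((t[:,:2]*1000).astype(np.float32)))
y=np.radians(-30.5); print(goal([.461,-.151,.204],y)); print(env.get_obs()["joints"].round(2))
```

```text
(array([-0.261 , -0.5857,  0.2075]), 'toolx yaw', np.float64(1.5748), 'w', np.float64(0.064), 't', 15.15, 'F', array([0.4, 0.3, 0.2]))
done 567 [0.05706598 0.05977277] ((470.30621337890625, -313.0475158691406), (43.84437561035156, 26.046411514282227), 20.47938346862793)
(array([0.0036, 0.002 , 0.8963]), array([0.1545, 0.0474, 0.0006]))
[-0.58  0.2  -0.01  1.36  0.    0.62]
```

{"op": "carry_out", "data": {
  "targets": [
    [[0, 0, 0.12, 0.02, 0.007, 0, 0.75], [0, 0, 0.26, 0.05, 0.016, 0, 0.75], [0, 0, 0.4, 0.08, 0.025, 0, 0.75], [0, 0, 0.54, 0.11, 0.034, 0, 0.75], [0, 0, 0.68, 0.14, 0.042, 0, 0.75], [0, 0, 0.8, 0.154, 0.047, 0.02, 0.75], [0, 0, 0.896, 0.154, 0.047, 0.05, 0.75], [0, 0, 0.896, 0.154, 0.047, 0.07, 0.75], [0, 0, 0.896, 0.154, 0.047, 0.07, 0.75], [0, 0, 0.896, 0.154, 0.047, 0.07, 0.75], [0, 0, 0.896, 0.154, 0.047, 0.07, 0.75]]
  ]
}}

```text
time: 16.3
tcp_pos: [0.4604, -0.1514, 0.1336]
ee_rot: [2.727, 1.559, 0.001]
wrist_force: [1.0, 0.3, 0.8]
gripper_width: 0.0639
gripper_force: 0.0
```

Run:
```python
from h import *
print(incl())
c,T,im,d=shot("wrist","w8"); p=cloud(c,T,d)
q=p[(p[...,2]>.015)&(p[...,2]<.07)&(abs(p[...,0]-.461)<.045)&(abs(p[...,1]+.151)<.045)]
t=q[q[:,2]>.050]; r=cv2.minAreaRect((t[:,:2]*1000).astype(np.float32)); print("next",len(t),np.percentile(t[:,2],[5,95]),r)
X=np.array([np.cos(-.532),np.sin(-.532)])
print(env.get_obs()["tcp_pos"])
```

```text
(array([-0.2153, -0.4305,  0.1336]), 'toolx yaw', np.float64(0.6787), 'w', np.float64(0.0639), 't', 16.3, 'F', array([1. , 0.3, 0.8]))
next 946 [0.05268512 0.05562758] ((460.6711120605469, -150.59017944335938), (26.276445388793945, 43.80357360839844), 60.139793395996094)
[ 0.46063381 -0.15149477  0.13385325]
```

{"op": "carry_out", "data": {
  "targets": [
    [[0, 0, -0.006, 0.001, 0, 0.02, 0.75], [0, 0, -0.006, 0.001, 0, 0.045, 0.75], [0, 0, -0.006, 0.001, 0, 0.07, 0.75], [0, 0, -0.006, 0.001, 0, 0.09, 0.75], [0, 0, -0.006, 0.001, 0, 0.105, 0.75], [0, 0, -0.006, 0.001, 0, 0.113, 0.75], [0, 0, -0.006, 0.001, 0, 0.113, 0.7], [0, 0, -0.006, 0.001, 0, 0.113, 0.6], [0, 0, -0.006, 0.001, 0, 0.113, 0.5], [0, 0, -0.006, 0.001, 0, 0.113, 0.4], [0, 0, -0.006, 0.001, 0, 0.113, 0.4], [0, 0, -0.006, 0.001, 0, 0.113, 0.4]]
  ],
  "squeeze": 35
}}

```text
time: 17.55
tcp_pos: [0.4614, -0.1506, 0.021]
ee_rot: [2.721, 1.567, 0.002]
wrist_force: [-0.7, 0.3, 5.5]
gripper_width: 0.0436
gripper_force: 36.4
```

{"op": "carry_out", "data": {
  "targets": [
    [[0, 0, 0, 0, 0, 0, 0.4], [0, 0, 0, 0, 0, 0, 0.4]]
  ]
}}

```text
time: 17.75
tcp_pos: [0.4614, -0.1506, 0.021]
ee_rot: [2.721, 1.567, 0.002]
wrist_force: [-0.8, 0.6, 6.0]
gripper_width: 0.0434
gripper_force: 36.3
```

{"op": "carry_out", "data": {
  "targets": [
    [[0, 0, 0, 0, 0, -0.01, 0.4], [0, 0, 0, 0, 0, -0.03, 0.4], [0, 0, 0, 0, 0, -0.06, 0.4], [0, 0, 0, 0, 0, -0.1, 0.4], [0, 0, 0, 0, 0, -0.14, 0.4], [0, 0, 0, 0, 0, -0.17, 0.4], [0, 0, 0, 0, 0, -0.19, 0.4], [0, 0, 0, 0, 0, -0.19, 0.4]]
  ]
}}

```text
time: 18.55
tcp_pos: [0.4618, -0.1507, 0.2133]
ee_rot: [2.719, 1.566, 0.006]
wrist_force: [1.2, -0.4, -0.8]
gripper_width: 0.0436
gripper_force: 36.0
```

Run:
```python
from h import *
print(incl(),env.get_obs()["gripper_force"]); print(goal(cl(.069,.002,.21),YAW))
```

```text
(array([-0.2138, -0.4303,  0.2133]), 'toolx yaw', np.float64(0.6849), 'w', np.float64(0.0436), 't', 18.55, 'F', array([ 1.2, -0.4, -0.8])) 35.967552065849304
(array([ 0.0056,  0.0012, -0.8859]), array([ 0.4924, -0.1559,  0.0031]))
```

{"op": "carry_out", "data": {
  "targets": [
    [[0, 0, -0.03, 0.015, -0.005, 0, 0.4], [0, 0, -0.1, 0.045, -0.014, 0, 0.4], [0, 0, -0.17, 0.085, -0.027, 0, 0.4], [0, 0, -0.24, 0.125, -0.04, 0, 0.4], [0, 0, -0.31, 0.165, -0.052, 0, 0.4], [0, 0, -0.38, 0.205, -0.065, 0, 0.4], [0, 0, -0.45, 0.245, -0.078, 0, 0.4], [0, 0, -0.52, 0.285, -0.09, 0, 0.4], [0, 0, -0.59, 0.325, -0.103, 0, 0.4], [0, 0, -0.66, 0.365, -0.116, 0, 0.4], [0, 0, -0.73, 0.405, -0.128, 0, 0.4], [0, 0, -0.79, 0.44, -0.139, 0, 0.4]]
  ]
}}

```text
time: 19.75
tcp_pos: [0.5608, 0.3019, 0.2081]
ee_rot: [-1.905, -2.497, 0.003]
wrist_force: [1.0, -0.2, -0.7]
gripper_width: 0.0434
gripper_force: 35.9
```

Run:
```python
from h import *
print(incl(),env.get_obs()["gripper_force"]); print(goal(cl(.069,.002,.21),YAW))
```

```text
(array([ 0.0383, -0.0416,  0.2081]), 'toolx yaw', np.float64(1.4782), 'w', np.float64(0.0434), 't', 19.75, 'F', array([ 1. , -0.2, -0.7])) 35.907341837882996
(array([-0.0022,  0.0003, -0.0926]), array([ 0.0463,  0.0265, -0.002 ]))
```

{"op": "carry_out", "data": {
  "targets": [
    [[0, 0, -0.05, 0.025, 0.013, 0, 0.4], [0, 0, -0.095, 0.042, 0.022, 0, 0.4], [0, 0, -0.095, 0.048, 0.0255, 0, 0.4], [0, 0, -0.095, 0.048, 0.0255, 0, 0.4], [0, 0, -0.095, 0.048, 0.0255, 0, 0.4], [0, 0, -0.095, 0.048, 0.0255, 0, 0.4]]
  ]
}}

```text
time: 20.35
tcp_pos: [0.5732, 0.3518, 0.2099]
ee_rot: [1.791, 2.581, -0.001]
wrist_force: [0.6, 0.8, -1.0]
gripper_width: 0.0434
gripper_force: 35.9
```

Run:
```python
from h import *
print(incl(),env.get_obs()["gripper_force"]); 
c,T,im,d=shot("wrist","w9"); p=cloud(c,T,d)-CO; A=np.stack([p@CX,p@CY,p[...,2]],-1)
# plate check in clamp frame, held sink excluded by height
m=(A[...,2]>.004)&(A[...,2]<.012)&(abs(A[...,0]-.03)<.1)&(abs(A[...,1])<.08)
print("plate",m.sum(),cv2.minAreaRect((A[m][:,:2]*1000).astype(np.float32)))
# jaws/pad at z 36..58
m=(A[...,2]>.03)&(A[...,2]<.062)&(A[...,0]>.055)&(A[...,0]<.1)&(A[...,1]>.005)&(A[...,1]<.06)
print("moving jaw y",np.percentile(A[m][:,1],[1,5,50,99]).round(4),m.sum())
print(goal(cl(.069,.002,.042),YAW))
cv2.imwrite("pics/c9.png",im[90:384,60:470])
```

```text
(array([0.0675, 0.0008, 0.2099]), 'toolx yaw', np.float64(1.5682), 'w', np.float64(0.0434), 't', 20.35, 'F', array([ 0.6,  0.8, -1. ])) 35.93656897544861
plate 6153 ((34.46973419189453, 2.0651321411132812), (111.4854736328125, 160.11758422851562), 89.62811279296875)
moving jaw y [0.0243 0.0256 0.0415 0.0542] 429
(array([ 0.0002,  0.0001, -0.0025]), array([0.0013, 0.0014, 0.1681]))
```

View pics/c9.png

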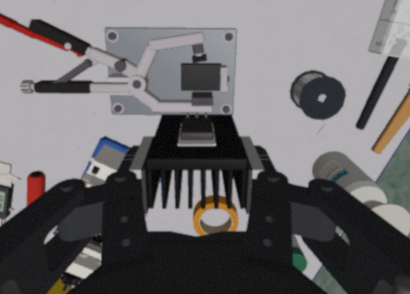

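The crop shows the held sink with its transistor towards the moving-jaw side (up). The clamp is open, and its nest (205,77), pad (200,45) and end stop (222,77) are clear.

{"op": "carry_out", "data": {
  "targets": [
    [[0, 0, 0, 0.001, 0.001, 0.02, 0.4], [0, 0, 0, 0.001, 0.001, 0.05, 0.4], [0, 0, 0, 0.001, 0.001, 0.08, 0.4], [0, 0, 0, 0.001, 0.001, 0.1, 0.4], [0, 0, 0, 0.001, 0.001, 0.12, 0.4], [0, 0, 0, 0.001, 0.001, 0.135, 0.4], [0, 0, 0, 0.001, 0.001, 0.15, 0.4], [0, 0, 0, 0.001, 0.001, 0.16, 0.4], [0, 0, 0, 0.001, 0.001, 0.167, 0.4], [0, 0, 0, 0.001, 0.001, 0.17, 0.4], [0, 0, 0, 0.001, 0.001, 0.17, 0.4], [0, 0, 0, 0.001, 0.001, 0.17, 0.4]]
  ]
}}

```text
time: 21.6
tcp_pos: [0.5743, 0.3545, 0.0405]
ee_rot: [1.789, 2.582, 0.002]
wrist_force: [-0.1, -0.3, 0.1]
gripper_width: 0.0431
gripper_force: 35.9
```

Run:
```python
from h import *
print(incl(),env.get_obs()["gripper_force"])
```

```text
(array([0.0694, 0.0029, 0.0405]), 'toolx yaw', np.float64(1.5697), 'w', np.float64(0.0431), 't', 21.6, 'F', array([-0.1, -0.3,  0.1])) 35.94678997993469
```

Lower to contact.

{"op": "carry_out", "data": {
  "targets": [
    [[0, 0, 0, 0, 0, 0.001, 0.4], [0, 0, 0, 0, 0, 0.002, 0.4], [0, 0, 0, 0, 0, 0.003, 0.4], [0, 0, 0, 0, 0, 0.0035, 0.4], [0, 0, 0, 0, 0, 0.0035, 0.4]]
  ]
}}

```text
time: 22.1
tcp_pos: [0.574, 0.3544, 0.0371]
ee_rot: [1.789, 2.582, 0.001]
wrist_force: [-1.8, -1.0, 5.1]
gripper_width: 0.0435
gripper_force: 36.4
```

{"op": "carry_out", "data": {
  "targets": [
    [[0, 0, 0, 0, 0.001, 0, 0.4], [0, 0, 0, 0, 0.002, 0, 0.4], [0, 0, 0, 0, 0.003, 0, 0.4], [0, 0, 0, 0, 0.003, 0, 0.4]]
  ]
}}

```text
time: 22.5
tcp_pos: [0.5761, 0.3553, 0.037]
ee_rot: [-1.789, -2.582, 0.001]
wrist_force: [-5.1, -0.7, 6.7]
gripper_width: 0.0434
gripper_force: 36.9
```

Run:
```python
from h import *
print(incl(),env.get_obs()["wrist_force"]@CX)
```

```text
(array([0.0715, 0.003 , 0.037 ]), 'toolx yaw', np.float64(1.57), 'w', np.float64(0.0434), 't', 22.5, 'F', array([-5.1, -0.7,  6.7])) -4.97417119593559
```

{"op": "carry_out", "data": {
  "targets": [
    [[0, 0, 0, 0, 0.001, 0, 0.4], [0, 0, 0, 0, 0.002, 0, 0.4], [0, 0, 0, 0, 0.002, 0, 0.4]]
  ]
}}

```text
time: 22.8
tcp_pos: [0.578, 0.356, 0.037]
ee_rot: [-1.789, -2.582, 0.001]
wrist_force: [-4.4, -2.3, 6.9]
gripper_width: 0.0435
gripper_force: 36.9
```

Run:
```python
from h import *
print(incl(),env.get_obs()["wrist_force"]@CX)
```

```text
(array([0.0734, 0.003 , 0.037 ]), 'toolx yaw', np.float64(1.5699), 'w', np.float64(0.0435), 't', 22.8, 'F', array([-4.4, -2.3,  6.9])) -4.955016784587908
```

{"op": "carry_out", "data": {
  "targets": [
    [[0, 0, 0, 0, 0.001, 0, 0.4], [0, 0, 0, 0, 0.0015, 0, 0.4], [0, 0, 0, 0, 0.0015, 0, 0.4]]
  ]
}}

```text
time: 23.1
tcp_pos: [0.5783, 0.3561, 0.0371]
ee_rot: [-1.788, -2.581, 0.003]
wrist_force: [-8.8, -3.2, 9.5]
gripper_width: 0.0434
gripper_force: 37.2
```

Run:
```python
from h import *
print(incl(),env.get_obs()["wrist_force"]@CX)
```

```text
(array([0.0738, 0.003 , 0.0371]), 'toolx yaw', np.float64(1.57), 'w', np.float64(0.0434), 't', 23.1, 'F', array([-8.8, -3.2,  9.5])) -9.410190409138242
```

{"op": "carry_out", "data": {
  "targets": [
    [[0, 0, 0, 0, 0.001, 0, 0.4], [0, 0, 0, 0, 0.0015, 0, 0.4], [0, 0, 0, 0, 0.0015, 0, 0.4]]
  ]
}}

```text
time: 23.4
tcp_pos: [0.5784, 0.3562, 0.0371]
ee_rot: [-1.787, -2.58, 0.006]
wrist_force: [-13.0, -4.6, 12.7]
gripper_width: 0.0438
gripper_force: 37.7
```

Run:
```python
from h import *
print(incl(),env.get_obs()["wrist_force"]@CX)
```

```text
(array([0.0739, 0.003 , 0.0371]), 'toolx yaw', np.float64(1.5701), 'w', np.float64(0.0438), 't', 23.4, 'F', array([-13. ,  -4.6,  12.7])) -13.756773973766233
```

{"op": "carry_out", "data": {
  "targets": [
    [[0, 0, 0, 0, 0.0015, -0.001, 0.56], [0, 0, 0, 0, 0, -0.001, 0.65], [0, 0, 0, 0, -0.001, -0.001, 0.75], [0, 0, 0, 0, -0.001, -0.001, 0.75], [0, 0, 0, 0, -0.001, -0.015, 0.75], [0, 0, 0, 0, -0.001, -0.04, 0.75], [0, 0, 0, 0, -0.001, -0.07, 0.75], [0, 0, 0, 0, -0.001, -0.1, 0.75], [0, 0, 0, 0, -0.001, -0.12, 0.75], [0, 0, 0, 0, -0.001, -0.13, 0.75], [0, 0, 0, 0, -0.001, -0.13, 0.75]]
  ]
}}

```text
time: 24.5
tcp_pos: [0.5813, 0.3572, 0.1685]
ee_rot: [1.788, 2.581, 0.005]
wrist_force: [-0.4, 0.4, -0.1]
gripper_width: 0.0638
gripper_force: 0.0
```

Run:
```python
from h import *
print(incl())
c,T,im,d=shot("wrist","w10"); p=cloud(c,T,d)-CO; A=np.stack([p@CX,p@CY,p[...,2]],-1)
m=(A[...,2]>.066)&(A[...,2]<.076)&(abs(A[...,0]-.072)<.035)&(abs(A[...,1])<.025)
print("sink",m.sum(),np.percentile(A[m],[1,99],axis=0).round(4),cv2.minAreaRect((A[m][:,:2]*1000).astype(np.float32)))
print(goal(cl(-.12,0.0,.16),YAW+np.pi/2))
```

```text
(array([0.077 , 0.003 , 0.1685]), 'toolx yaw', np.float64(1.5697), 'w', np.float64(0.0638), 't', 24.5, 'F', array([-0.4,  0.4, -0.1]))
sink 819 [[ 0.0505 -0.0086  0.0663]
 [ 0.0941  0.0167  0.0722]] ((72.25730895996094, 3.9404735565185547), (25.809724807739258, 44.0303840637207), 89.65408325195312)
(array([ 7.0000e-04, -1.1000e-03,  1.5698e+00]), array([-0.0031, -0.1964,  0.0065]))
```

{"op": "carry_out", "data": {
  "targets": [
    [[0, 0, -0.15, 0, -0.01, 0, 1], [0, 0, -0.3, 0.005, -0.03, 0, 1], [0, 0, -0.45, 0.01, -0.05, 0, 1], [0, 0, -0.6, 0.015, -0.07, 0, 1], [0, 0, -0.75, 0.02, -0.09, 0, 1], [0, 0, -0.9, 0.024, -0.11, 0, 1], [0, 0, -1.05, 0.024, -0.13, 0, 1], [0, 0, -1.2, 0.024, -0.15, 0, 1], [0, 0, -1.35, 0.024, -0.16, 0, 1], [0, 0, -1.48, 0.024, -0.167, 0, 1], [0, 0, -1.57, 0.024, -0.167, 0, 1], [0, 0, -1.57, 0.024, -0.167, 0, 1]]
  ]
}}

```text
time: 25.75
tcp_pos: [0.4149, 0.32, 0.1649]
ee_rot: [0.56, -3.089, 0.002]
wrist_force: [0.5, -0.1, 0.3]
gripper_width: 0.0853
gripper_force: 0.0
```

{"op": "carry_out", "data": {
  "targets": [
    [[0, 0, 0, 0, 0, 0, 1], [0, 0, 0, 0, 0, 0, 1]]
  ]
}}

```text
time: 25.95
tcp_pos: [0.4156, 0.3204, 0.1656]
ee_rot: [0.557, -3.091, 0.001]
wrist_force: [0.8, -0.3, -0.7]
gripper_width: 0.0851
gripper_force: 0.0
```

Run:
```python
from h import *
c,_=cam("wrist")
print(incl()); shot("wrist","w11")
for n in("w9","w11"):
    T=np.load(f"pics/{n}_T.npy"); d=np.load(f"pics/{n}.npy"); p=cloud(c,T,d)-CO; A=np.stack([p@CX,p@CY,p[...,2]],-1)
    for x in(-.105,-.09,-.075):
        m=(A[...,2]>.046)&(A[...,2]<.062)&(abs(A[...,0]-x)<.004)&(abs(A[...,1]-.03)<.07); s=np.sort(A[m][:,1]) if m.any() else [0]
        print(n,x,m.sum(),np.round([s[0],s[-1]],4))
print(goal(cl(-.09,.027,.024),YAW+np.pi/2),env.get_obs()["joints"].round(2))
```

```text
(array([-0.0911,  0.0269,  0.1656]), 'toolx yaw', np.float64(-3.1451), 'w', np.float64(0.0851), 't', 25.95, 'F', array([ 0.8, -0.3, -0.7]))
w9 -0.105 222 [-0.0117  0.0686]
w9 -0.09 254 [-0.0117  0.0645]
w9 -0.075 275 [-0.0117  0.0564]
w11 -0.105 297 [-0.0106  0.0678]
w11 -0.09 313 [-0.0114  0.0634]
w11 -0.075 332 [-0.0109  0.0563]
(array([-0.0002, -0.0007, -0.0031]), array([-1.100e-03,  1.000e-04,  1.418e-01])) [ 0.66  0.13 -0.17  1.26 -0.    0.3 ]
```

{"op": "carry_out", "data": {
  "targets": [
    [[0, 0, 0, -0.013, 0.0005, 0.02, 1], [0, 0, 0, -0.013, 0.0005, 0.04, 1], [0, 0, 0, -0.013, 0.0005, 0.06, 1], [0, 0, 0, -0.013, 0.0005, 0.08, 1], [0, 0, 0, -0.013, 0.0005, 0.095, 1], [0, 0, 0, -0.013, 0.0005, 0.11, 1], [0, 0, 0, -0.013, 0.0005, 0.125, 1], [0, 0, 0, -0.013, 0.0005, 0.136, 1], [0, 0, 0, -0.013, 0.0005, 0.141, 1], [0, 0, 0, -0.013, 0.0005, 0.141, 1], [0, 0, 0, -0.013, 0.0005, 0.141, 1]]
  ]
}}

```text
time: 27.1
tcp_pos: [0.428, 0.3258, 0.0258]
ee_rot: [-0.559, 3.091, 0.0]
wrist_force: [0.8, 0.3, 0.1]
gripper_width: 0.0854
gripper_force: 0.0
```

Run:
```python
from h import *
print(incl())
```

```text
(array([-0.0776,  0.0276,  0.0258]), 'toolx yaw', np.float64(-3.1436), 'w', np.float64(0.0854), 't', 27.1, 'F', array([0.8, 0.3, 0.1]))
```

{"op": "carry_out", "data": {
  "targets": [
    [[0, 0, 0, 0, -0.0013, 0, 0.97], [0, 0, 0, 0, -0.0026, 0, 0.94], [0, 0, 0, 0, -0.0039, 0, 0.91], [0, 0, 0, 0, -0.0052, 0, 0.88], [0, 0, 0, 0, -0.0065, 0, 0.85], [0, 0, 0, 0, -0.0078, 0, 0.82], [0, 0, 0, 0, -0.0091, 0, 0.79], [0, 0, 0, 0, -0.0104, 0, 0.76], [0, 0, 0, 0, -0.0117, 0, 0.73], [0, 0, 0, 0, -0.013, 0, 0.7], [0, 0, 0, 0, -0.0143, 0, 0.67], [0, 0, 0, 0, -0.0154, 0, 0.64]]
  ],
  "squeeze": 40
}}

```text
time: 28.3
tcp_pos: [0.432, 0.3141, 0.0263]
ee_rot: [0.562, -3.09, -0.011]
wrist_force: [-9.5, 11.8, 7.0]
gripper_width: 0.0547
gripper_force: 6.7
```

Run:
```python
from h import *
o=env.get_obs();print(incl(),o["wrist_force"]@CY,o["gripper_force"])
```

```text
(array([-0.078 ,  0.0152,  0.0263]), 'toolx yaw', np.float64(-3.1415), 'w', np.float64(0.0547), 't', 28.3, 'F', array([-9.5, 11.8,  7. ])) 14.388257781842022 6.666966564953327
```

{"op": "carry_out", "data": {
  "targets": [
    [[0, 0, 0, 0, -0.0011, 0, 0.61], [0, 0, 0, 0, -0.0022, 0, 0.58], [0, 0, 0, 0, -0.0034, 0, 0.55], [0, 0, 0, 0, -0.0046, 0, 0.52], [0, 0, 0, 0, -0.0058, 0, 0.5], [0, 0, 0, 0, -0.0066, 0, 0.48], [0, 0, 0, 0, -0.0072, 0, 0.46], [0, 0, 0, 0, -0.0076, 0, 0.44], [0, 0, 0, 0, -0.0076, 0, 0.42], [0, 0, 0, 0, -0.0076, 0, 0.42], [0, 0, 0, 0, -0.0076, 0, 0.42]]
  ],
  "squeeze": 60
}}

```text
time: 29.4
tcp_pos: [0.4342, 0.3071, 0.0255]
ee_rot: [0.562, -3.088, -0.012]
wrist_force: [-7.6, 14.0, 0.8]
gripper_width: 0.0378
gripper_force: 60.7
```

Run:
```python
from h import *
o=env.get_obs();print(incl(),o["wrist_force"]@CY,o["gripper_force"])
```

```text
(array([-0.0783,  0.0078,  0.0255]), 'toolx yaw', np.float64(-3.1417), 'w', np.float64(0.0378), 't', 29.4, 'F', array([-7.6, 14. ,  0.8])) 15.75017059299136 60.6625771522522
```

{"op": "carry_out", "data": {
  "targets": [
    [[0, 0, 0, 0, 0.003, 0, 0.5], [0, 0, 0, 0, 0.004, 0, 0.58], [0, 0, 0, 0, 0.004, 0, 0.66], [0, 0, 0, 0, 0.004, 0, 0.74], [0, 0, 0, 0, 0.004, 0, 0.8], [0, 0, 0, 0, 0.004, 0, 0.8], [0, 0, 0, 0, 0.004, -0.03, 0.8], [0, 0, 0, 0, 0.004, -0.07, 0.8], [0, 0, 0, 0, 0.004, -0.12, 0.8], [0, 0, 0, 0, 0.004, -0.16, 0.8], [0, 0, 0, 0, 0.004, -0.19, 0.8], [0, 0, 0, 0, 0.004, -0.19, 0.8]]
  ]
}}

```text
time: 30.6
tcp_pos: [0.4361, 0.3089, 0.2203]
ee_rot: [-0.558, 3.084, 0.005]
wrist_force: [-0.2, -0.4, -0.5]
gripper_width: 0.0684
gripper_force: 0.0
```

Run:
```python
from h import *
c,T,im,d=shot("wrist","w12"); print(incl())
p=cloud(c,T,d)-CO; A=np.stack([p@CX,p@CY,p[...,2]],-1)
m=(A[...,2]>.066)&(A[...,2]<.076)&(abs(A[...,0]-.072)<.035)&(abs(A[...,1])<.025)
if m.sum()>50: print("sink",m.sum(),np.percentile(A[m],[1,99],axis=0).round(4),cv2.minAreaRect((A[m][:,:2]*1000).astype(np.float32)))
m=(A[...,2]>.046)&(A[...,2]<.062)&(abs(A[...,0]+.08)<.006)&(abs(A[...,1]-.03)<.07); print("handles y",A[m][:,1].min(),A[m][:,1].max())
```

```text
(array([-0.0768,  0.0087,  0.2176]), 'toolx yaw', np.float64(-3.1436), 'w', np.float64(0.068), 't', 30.65, 'F', array([ 0. , -0.2, -0.3]))
sink 657 [[ 0.05   -0.0144  0.0661]
 [ 0.0937  0.0106  0.0722]] ((71.79179382324219, -2.0688114166259766), (25.370025634765625, 44.898887634277344), 89.93798828125)
handles y -0.010906908461179496 0.026996521600570082
```

View pics/w12.png

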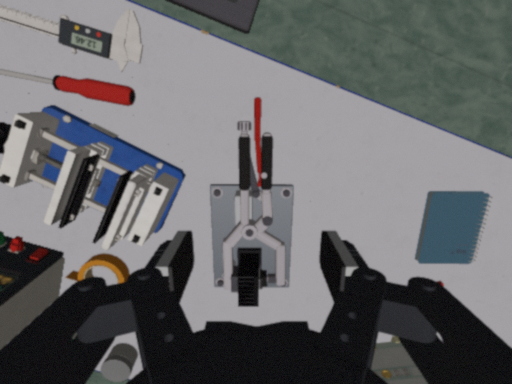

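The pliers are locked: the handles are parallel and about 38 mm over both sleeves at (245–267,160), the lever is at rest at (258,140), and the sink is under the pad at (248,275). Handing in.

```bash
python3 -c "
from bench import env
print(env.hand_in())"
```

```text
the job is handed in; nothing more can be done
None
```

I handed the job in at about 31 s of the 72 s allowed, and hand-in returned no verdict: the cured heat sink stands in the tray, the waiting one is against the stop with its transistor to the pad, and the handles are locked at about 38 mm over both sleeves; pad force was not measured.

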